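# Clear the apple into the basket, then free the sagging bolt and hold the locker gate ajar

### The job

An apple has rolled into the way of the slatted produce locker's gate: lower it gently to the bottom of the empty wicker basket and let go of it there, without dropping it or pressing it down hard. Then undo the gate's barrel bolt, whose sagging nose hooks behind the keeper's bent-up lip: lift the bolt by its knob while drawing it back clear of the keeper, rather than wrenching it against the lip. Swing the self-closing gate ajar until its free edge stands about 15 cm out and finish while still holding it there, with the basket, bowls, plate, jar, spoon and bottle left where they stood.

Things in the scene. Friction and masses are not known exactly. Their poses are not given: they have to be found in the camera images.
- apple_center (a point): Red apple, 64 mm across and 56 mm high (stem on top 8 mm more), 110 to 220 g, standing on the table in the gate's way, its centre 110 to 140 mm out from the gate. This point is its centre, 29 mm above its underside; its z axis is its stem axis.
- basket_floor (a point): Empty round wicker basket, loose, 0.8 kg: 130 mm high, outer diameter 200 mm at the foot and 244 mm at the rim, walls 6 mm; inside 188 mm across at the floor; two ears stand 33 mm above the rim on its own +y and -y sides. This point is the centre of its inner floor, 6 mm above the table; z up.
- locker: Slatted pine produce locker, fixed: 360 mm wide (its own y), 240 mm deep (x), 206 mm high (plywood roof 194 to 206 mm). Origin: centre of its underside on the table. Its gate is in the front, which faces the locker's own -x; the front plane lies at x = -120 mm. Seen from the front the gate is hinged on the left (+y) and bolted on the right (-y).
- gate (a joint): Picket gate in the locker's front, 278 mm wide, 18 mm thick, 18 to 190 mm above the table. Angle in rad about the vertical hinge line: 0 shut, grows as the free (-y) edge swings out to the front, stop at 1.3; the free edge is then 0.28 m x sin(angle) out. Spring hinges shut it by themselves: 0.2 N m when shut, 0.4 N m more per rad.
- gate_hinge (a point): Point on the gate's vertical hinge line, 165 mm above the table, in the locker's front plane; fixed; its axes are the locker's (x to the rear, y along the shut gate towards the hinge side, z up).
- barrel (a joint): Zinc barrel (120 mm backplate, two 17 mm guide tubes) on the gate's top rail. Only its rear screw holds (172 mm above the table, 164 mm from the hinge line), so it hangs nose-down. Tilt about that screw, rad: 0 as it hangs (0.09 nose-down), grows as it is lifted, 0.09 level, stop at 0.14. It falls back by its weight (about 2 N at the knob).
- bolt (a joint): Draw of the bolt in m: 0 fully shot, grows as it is drawn back along the barrel towards the hinge side; stop at 0.045. About 1 N of friction. Its nose, 9 mm deep below a 10 mm rod, catches on the keeper's lip at 0.007 unless the barrel is lifted by 0.07 rad or more (6 mm at the knob when shot); clear of the keeper from 0.024.
- bolt_knob (a point): Grip point on the bolt's dark knob: a level round bar 16 mm thick, 44 mm long from the rod, square to the gate. On its axis, 14 mm short of its end, 44 mm off the gate's face; 165 mm above the table and 78 mm from the barrel's rear screw with the bolt shot. y axis: along the rod, the draw direction. Guide tubes stand 23 mm, keeper 28 mm off the face; keeper begins 40 mm beyond the knob.
- keeper_lip (a point): Middle of the top edge of the keeper's bent-up lip, 154 mm above the table; the lip is 4 mm thick along the bolt. The keeper is a zinc staple on the post beside the gate's free edge, fixed to the locker, opening 33 mm high above the lip. Axes as the locker's.
- keeper: The same keeper; this frame is the locker's own (origin under the middle of the locker).
- bowl_a: Glass bowl with radishes, 100 mm across, 48 mm high; origin under its centre. Bystander.
- bowl_b: Second glass bowl with radishes, the same size; origin under its centre. Bystander.
- plate: White plate with a blue rim and carrots, 190 mm across, 18 mm high; origin under its centre. Bystander.
- jar: White jar with steel cap, 64 mm across, 85 mm high; origin under its centre. Bystander.
- spoon: Wooden spoon lying on the table; origin under its middle. Bystander.
- oil: Green bottle, 60 mm across, 200 mm high; origin under its centre. Bystander.
Mind the look-alikes: they are no part of the job. Of the things like the part that bears apple_center, leave any that is purple; of the rest the larger one is meant.

How it is judged:
By the outcome, as a careful person would: the job done as asked, in the order asked, and still so for the second after the job is handed in, while the arm keeps its last pose, push and grip.
It also fails if it takes over 64 s, if anything falls off the work surface, if the arm or the gripper's body presses on something with over 40 N, if the wrist force passes 120 N, or if a joint passes its speed limit or range.

### The arm

A 6-joint arm with a two-finger parallel gripper is mounted at the origin on the work surface. World frame = base frame: x ahead of the robot, y to its left, z up, the work surface at z = 0. Lengths are in m, angles in degrees, forces in N, time in s.
With the tool pointing down it reaches from about 0.325 to 0.9 m from the base axis. Payload 6.1 kg.
Tool frame: the origin (TCP) lies on the mounting face of the last link; the fingertips stand 182 mm ahead of it and the grasp point (between the pads) lies 164 mm ahead of it; x points along the fingers, z is the direction in which the jaws open and shut, and the axes are right-handed (so a half turn about x gives the same grasp; the last joint's range is limited). The gripper opens to 87 mm and grips with 3 to 60 N. Pads are 19 mm wide; open, the fingers measure 117 mm over their backs; the gripper's body (75 mm by 190 mm) begins 51 mm behind the grasp point.
Start: joints at [-82.798, 12.628, 87.462, -0, 79.91, -7.225], TCP at [0.156, -0.605, 0.405] pointing down, gripper open.
Joint ranges: [-170.65, 170.65], [-52.31, 119.04], [5.05, 147.46], [-71.25, 251.25], [11.57, 151.72], [-153.62, 153.62]. Speed limits (degrees/s): [147.25, 147.25, 172.46, 180, 180, 180].

### API

Orientations are given as a 3x3 rotation matrix whose columns are the frame's x, y, z axes.
In Python, from workcell import read_state, read_camera, finish_job gives the robot as it stands.
- The arm moves only by the tool servo_tool, never from a script. Its argument "steps" is one flat list of numbers, 7 for each row, row after row: the shift along the tool's x, y, z in mm, then the turn, a rotation vector about the tool's x, y, z in degrees, then the finger opening in mm, from 0 to 87. A call has 1 to 12 rows; each row is the pose to reach, as a shift and turn from the pose commanded when the call began, along the tool's axes at that moment; what a row does not reach only later rows make up. A row lasts 1/12 s, in which the tool goes at most 41.7 mm and 7.16 degrees, less where a joint would pass 70% of its speed; a pose out of reach is approached as far as the arm can. A call with a gripper value outside its range is refused whole. The fingers move at their own pace and stop on an object; "squeeze" is the grip in N (left out, the last holds). Time passes only in rows, so rows that repeat a pose let the fingers close. It gives the time, the measured TCP pose, the force and the opening at its end, in the units of the state.
- read_state(): the state, without advancing time (a new reading comes with each control period).
- read_camera(name): name is "scene" or "top" or "wrist"; returns a dict with "color" (400x640x3 uint8, blue, green, red), "fx", "fy", "cx", "cy" (pixels), "rvec" (rotation vector, rad) and "tvec" (3), from world to camera coordinates, as OpenCV has them; the wrist camera has in their place "hand_eye" (4x4, takes a point from camera to tool coordinates, whose origin is the TCP and whose axes are the tool frame's). Camera axes: x right, y down, z forward; pixel columns grow to the right and rows downward; lengths in m; the calibration is good to about 2 mm. A picture is of the moment at which its call begins: read the wrist's pose just before it. There is no depth.
- finish_job(): hands the job in, once; it reports no verdict.
The state is a dict: "time_s": time; "joint_positions": joint angles; "qd": joint speeds; "joint_torque": joint torques, N m; "eef_pos": TCP position; "tcp_rot": TCP orientation; "wrist_force": force on the tool from outside, world axes, zero at the start; "wrist_torque": the same for the moment, N m; "gripper_width": finger opening in m.
Only numpy, scipy, OpenCV 4.12 (cv2) and the standard library are available. Lean on these libraries where they do the work, as an engineer would, in place of code of your own. Each camera call takes 0.05 s, during which the arm holds its last target.

## Working session

There is one attempt and no reset: what is moved stays moved. The work goes in short steps, Python scripts to look and compute and a tool call to move; the robot and the scene stay as the last step left them, time stands still between calls to the robot, and variables do not carry over. Pictures are saved under pics/ and viewed, and the job is handed in when it is done.

Besides the shell and the picture viewer there is one more tool, called after "Request:" as a command line: name --argument value ..., lists and objects as JSON in quotes. servo_tool: Moves the arm, as the interface text tells. Its arguments: {"type":"object","properties":{"steps":{"type":"array"},"squeeze":{"type":"number"}},"required":["steps"]}

```bash
ls; mkdir -p pics; python3 - <<'E'
from workcell import *
import cv2
s=read_state();print(s)
for n in("scene","top","wrist"):
    c=read_camera(n);cv2.imwrite(f"pics/{n}0.png",c["color"]);print(n,{k:v for k,v in c.items() if k!="color"})
E
```

```text
pics
{'time_s': 0.0, 'joint_positions': array([-8.27970667e+01,  1.26753917e+01,  8.75265608e+01,  1.48920778e-03,
        7.99092098e+01, -7.22500368e+00]), 'qd': array([-0.03113753, -0.00163879, -0.13128224, -0.07422829,  0.01450061,
       -0.02776953]), 'joint_torque': array([ 3.07329967e-03, -4.94604170e+01, -3.87377536e+01,  7.00340001e-02,
        5.72770613e-02, -1.41222408e-04]), 'eef_pos': array([ 0.15569236, -0.60501784,  0.40362793]), 'tcp_rot': array([[-2.17875789e-04,  9.68462957e-01,  2.49157488e-01],
       [ 1.92804385e-03,  2.49157438e-01, -9.68461075e-01],
       [-9.99998118e-01,  2.69382341e-04, -1.92152442e-03]]), 'wrist_force': array([0.09198985, 0.4360555 , 0.2509663 ]), 'wrist_torque': array([ 0.07241419, -0.04124979,  0.05312829]), 'gripper_width': 0.08696869532409238}
scene {'fx': 362.645498219912, 'fy': 362.645498219912, 'cx': 318.7538401908373, 'cy': 200.95551028611771, 'rvec': array([ 1.97261343,  0.94767089, -0.52487674]), 'tvec': array([-0.50525082, -0.08259181,  1.38008925])}
top {'fx': 414.58928385662495, 'fy': 414.58928385662495, 'cx': 318.88430304414874, 'cy': 197.24557698338006, 'rvec': array([ 2.11386911, -2.0819916 ,  0.2428262 ]), 'tvec': array([0.14321941, 0.61742012, 1.25114461])}
wrist {'fx': 347.6778403848515, 'fy': 347.6778403848515, 'cx': 319.9800521069174, 'cy': 199.78466951695148, 'hand_eye': array([[ 4.25702596e-04, -2.97878693e-01,  9.54603637e-01,
         2.07344590e-02],
       [ 7.11205585e-04, -9.54603392e-01, -2.97878933e-01,
         8.30555268e-02],
       [ 9.99999656e-01,  8.05727274e-04, -1.94524152e-04,
         1.05251818e-03],
       [ 0.00000000e+00,  0.00000000e+00,  0.00000000e+00,
         1.00000000e+00]])}
```

View pics/scene0.png

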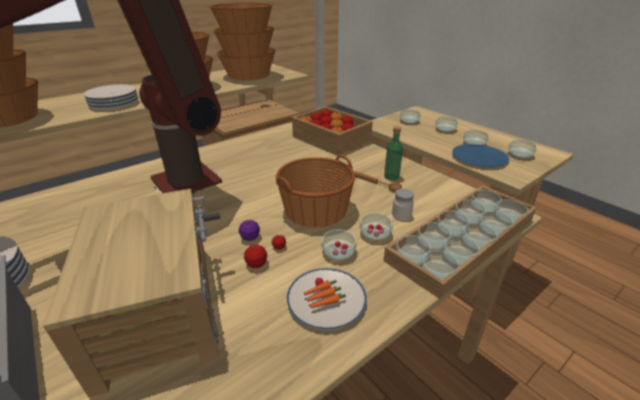

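View pics/top0.png

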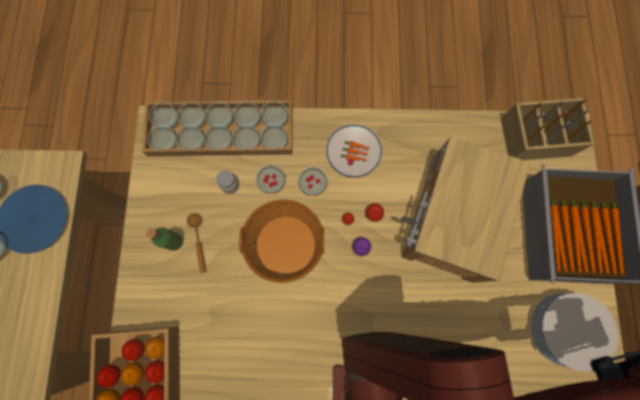

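View pics/wrist0.png

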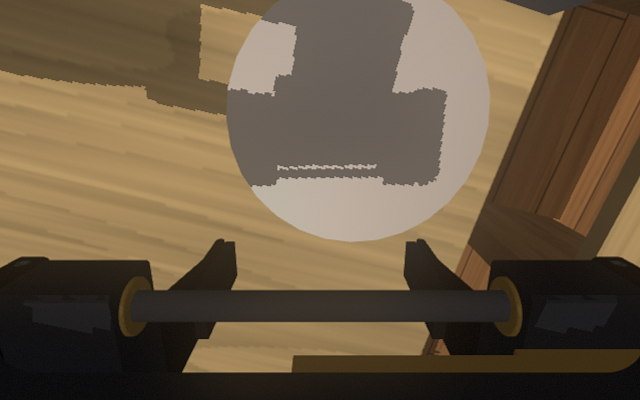

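Candidates for the apple in the top view are the larger red one (374,212), a small red one (348,218), a purple one (361,246), and the crate apples near (130,350). I choose (374,212) and will check it in a crop.

```bash
cat > h.py <<'E'
import numpy as np,cv2
from workcell import *
def cam(n):
    s=read_state();c=read_camera(n)
    K=np.array([[c["fx"],0,c["cx"]],[0,c["fy"],c["cy"]],[0,0,1.]])
    if n=="wrist":
        T=np.eye(4);T[:3,:3]=s["tcp_rot"];T[:3,3]=s["eef_pos"];W=T@c["hand_eye"];V=np.linalg.inv(W)
        R=V[:3,:3];t=V[:3,3]
    else:
        R=cv2.Rodrigues(c["rvec"])[0];t=c["tvec"]
    return dict(K=K,R=R,t=np.array(t),img=c["color"],s=s)
def ray(c,u,v):
    d=c["R"].T@np.linalg.inv(c["K"])@np.array([u,v,1.]);o=-c["R"].T@c["t"];return o,d/np.linalg.norm(d)
def atz(c,u,v,z):
    o,d=ray(c,u,v);return o+d*(z-o[2])/d[2]
def proj(c,P):
    p=c["R"]@np.asarray(P,float)+c["t"];q=c["K"]@p;return q[:2]/q[2]
def tri(*obs):
    A=np.zeros((3,3));b=np.zeros(3)
    for c,u,v in obs:
        o,d=ray(c,u,v);M=np.eye(3)-np.outer(d,d);A+=M;b+=M@o
    X=np.linalg.solve(A,b);return X,[proj(c,X)-[u,v] for c,u,v in obs]
E
python3 - <<'E'
from h import *
np.set_printoptions(precision=4,suppress=True)
T=cam("top");S=cam("scene")
import pickle;pickle.dump((T,S),open("ts.pkl","wb"))
for n,p in dict(apple=(374,212),small=(348,218),pur=(361,246)).items(): print(n,atz(T,*p,.03))
print(tri((T,374,212),(S,256,257)))
print("basket",atz(T,286,246,.006), "jar",atz(T,228,181,.085),"oil",atz(T,153,233,.2))
# colour seg apple
for nm,c in(("T",T),("S",S)):
    h=cv2.cvtColor(c["img"],cv2.COLOR_BGR2HSV)
    m=((h[...,0]<6)|(h[...,0]>172))&(h[...,1]>180)&(h[...,2]>60)
    n,l,st,ce=cv2.connectedComponentsWithStats(m.astype(np.uint8))
    print(nm,[(st[i].tolist(),ce[i].round(1).tolist()) for i in range(1,n) if st[i,4]>40])
def crop(c,x0,y0,x1,y1,f,n): cv2.imwrite(n,cv2.resize(c["img"][y0:y1,x0:x1],None,fx=f,fy=f,interpolation=cv2.INTER_CUBIC))
crop(T,330,120,530,290,4,"pics/tc1.png")
crop(S,180,170,360,360,3,"pics/sc1.png")
crop(T,230,190,340,290,5,"pics/tc2.png")
E
```

```text
apple [ 0.5783 -0.0281  0.03  ]
small [0.5571 0.0569 0.03  ]
pur [0.4665 0.0153 0.03  ]
(array([ 0.5793, -0.0291,  0.0245]), [array([0.068 , 0.0338]), array([ 0.0934, -0.011 ])])
basket [0.4656 0.2576 0.006 ] jar [0.6609 0.443  0.085 ] oil [0.4744 0.6176 0.2   ]
T [([367, 205, 16, 15, 191], [374.5, 212.0]), ([343, 214, 10, 9, 68], [347.5, 218.2]), ([123, 341, 19, 19, 284], [131.8, 350.3]), ([145, 362, 18, 21, 291], [154.2, 372.3]), ([97, 366, 22, 22, 364], [107.5, 376.1]), ([121, 386, 42, 14, 411], [143.1, 394.1])]
S [([311, 110, 21, 19, 273], [322.1, 118.4]), ([341, 116, 12, 14, 125], [346.9, 122.3]), ([273, 236, 12, 13, 130], [278.6, 241.9]), ([245, 245, 21, 23, 372], [255.2, 255.9])]
```

View pics/tc1.png

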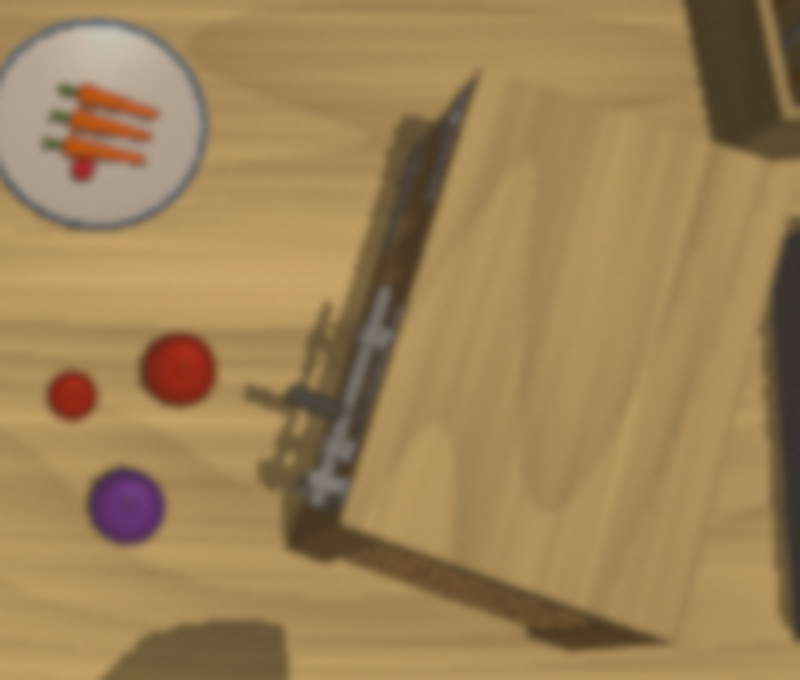

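View pics/sc1.png

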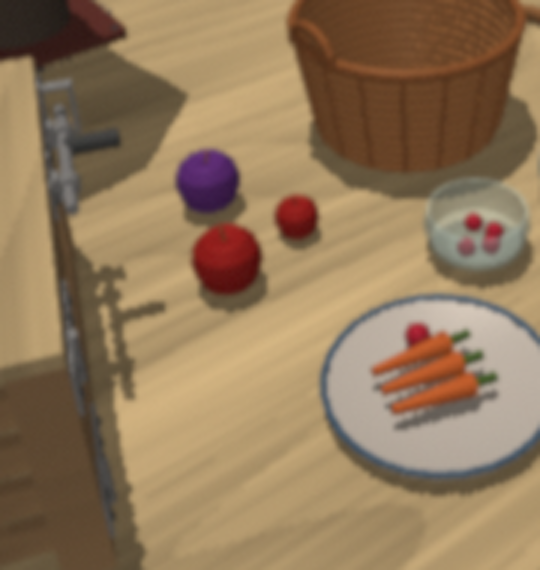

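View pics/tc2.png

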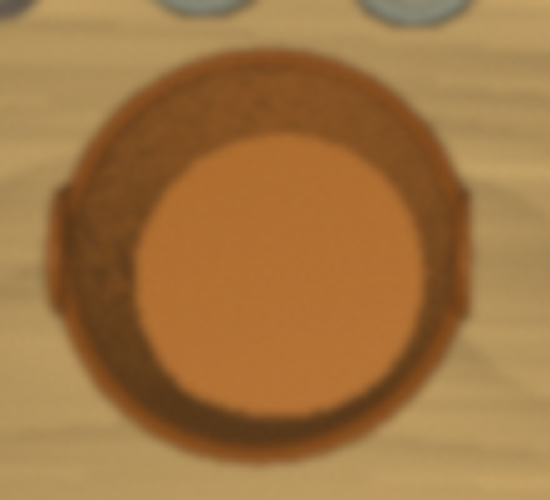

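The crop confirms it: (374,212) is the larger red apple, with the small red and purple decoys beside it. Next I compute the locker geometry.

```bash
cat > loc.py <<'E'
import numpy as np
def lk(a,y,p):pass
E
python3 - <<'E'
from h import *
import pickle
np.set_printoptions(precision=4,suppress=True)
T,S=pickle.load(open("ts.pkl","rb"))
A=atz(T,449.5,137.5,.206);B=atz(T,416.2,251.2,.206);C=atz(T,497,280.8,.206)
print(A,B,C,np.linalg.norm(A-B),np.linalg.norm(B-C))
g=(A-B)/np.linalg.norm(A-B);r=(C-B)/np.linalg.norm(C-B);print(g,r,g@r, np.degrees(np.arctan2(g[1],g[0])),np.degrees(np.arctan2(r[1],r[0])))
# least-squares corners: unknown centre, yaw
from scipy.optimize import least_squares
def fr(p):
    c,s=np.cos(p[2]),np.sin(p[2]);return lambda q:np.array([p[0]+c*q[0]-s*q[1],p[1]+s*q[0]+c*q[1],q[2]])
obs=[(T,(449.5,137.5),(-.12,.18,.206)),(T,(416.2,251.2),(-.12,-.18,.206)),(T,(497,280.8),(.12,-.18,.206)),
 (S,(193,193),None),]
def f(p):
    w=fr(p);return np.concatenate([proj(c,w(q))-u for c,u,q in obs if q])
s=least_squares(f,[.63,-.25,-1.8]);print(s.x,np.degrees(s.x[2]),f(s.x));w=fr(s.x)
h=w((-.12,.139,.165));print("hinge",h)
k0=w((-.12-.044,.139-.164-.078,.165));print("knob pred",k0,proj(T,k0),proj(S,k0))
print("knob tri end",tri((T,402.5,218.7),(S,219.3,215.3)))
ap=np.array([.579,-.029,.029]);c,ss=np.cos(s.x[2]),np.sin(s.x[2])
loc=np.array([[c,ss],[-ss,c]])@(ap[:2]-s.x[:2]);print("apple in locker",loc)
print("hinge dists",[np.linalg.norm(np.array(p)-h[:2]) for p in((.4665,.0153),(.5571,.0569))])
print("basket rim top",atz(T,286.2,245,.006))
E
```

```text
[ 0.7711 -0.2316  0.206 ] [ 0.4339 -0.1201  0.206 ] [ 0.3566 -0.3375  0.206 ] 0.3551701685458676 0.2307140357200835
[ 0.9494 -0.3141  0.    ] [-0.3348 -0.9423 -0.    ] -0.021855455984625936 -18.307318460353724 -109.55964355890356
[ 0.5645 -0.2871 -1.903 ] -109.0362582338575 [ 0.1927 -0.8673 -1.8452  0.1078  1.6379  0.5535]
hinge [ 0.7351 -0.219   0.165 ]
knob pred [ 0.5206 -0.0985  0.165 ] [404.4226 222.7126] [213.8954 213.3049]
knob tri end (array([ 0.5334, -0.0922,  0.1631]), [array([-0.4974, -0.2068]), array([-0.6511,  0.0364])])
apple in locker [-0.2487 -0.0705]
hinge dists [np.float64(0.35638421615943683), np.float64(0.32829611737535586)]
basket rim top [0.4689 0.2571 0.006 ]
```

```bash
cat >> h.py <<'E'
from scipy.spatial.transform import Rotation as Ro
def Rdown(zdeg):
    z=np.array([np.cos(np.radians(zdeg)),np.sin(np.radians(zdeg)),0]);x=np.array([0,0,-1.]);return np.column_stack([x,np.cross(z,x),z])
def delta(grasp,Rt,R0=None,p0=None):
    s=read_state();R=s["tcp_rot"] if R0 is None else R0;p=s["eef_pos"] if p0 is None else p0
    tcp=np.asarray(grasp)-.164*Rt[:,0]
    print("shift mm",(R.T@(tcp-p)*1000).round(1),"rot",np.degrees(Ro.from_matrix(R.T@Rt).as_rotvec()).round(2))
E
python3 - <<'E'
from h import *
delta((.579,-.029,.13),Rdown(-19))
delta((.579,-.029,.24),Rdown(-19))
E
```

```text
shift mm [ 110.7  553.5 -452.5] rot [-5.658e+01 -5.000e-02 -3.000e-02]
shift mm [   0.7  553.5 -452.6] rot [-5.658e+01 -5.000e-02 -3.000e-02]
```

Request:
servo_tool --steps '[0,553,-452,-56.6,0,0,87,0,553,-452,-56.6,0,0,87,0,553,-452,-56.6,0,0,87,0,553,-452,-56.6,0,0,87,0,553,-452,-56.6,0,0,87,0,553,-452,-56.6,0,0,87,0,553,-452,-56.6,0,0,87,0,553,-452,-56.6,0,0,87,0,553,-452,-56.6,0,0,87,0,553,-452,-56.6,0,0,87,0,553,-452,-56.6,0,0,87,0,553,-452,-56.6,0,0,87]'

```text
time_s: 1.25
eef_pos: [0.4525, -0.2004, 0.405]
tcp_rot: [[0.001, 0.325, 0.946], [-0.0, 0.946, -0.325], [-1.0, -0.0, 0.001]]
wrist_force: [1.2, -0.6, 0.8]
gripper_width: 0.0871
```

```bash
python3 - <<'E'
from h import *
delta((.579,-.029,.16),Rdown(-19))
E
```

```text
shift mm [ 81.  203.3  63.8] rot [0.02 0.04 0.01]
```

Request:
servo_tool --steps '[0,203,64,0,0,0,87,0,203,64,0,0,0,87,0,203,64,0,0,0,87,0,203,64,0,0,0,87,0,203,64,0,0,0,87,0,203,64,0,0,0,87,60,203,64,0,0,0,87,60,203,64,0,0,0,87,60,203,64,0,0,0,87,60,203,64,0,0,0,87]'

```text
time_s: 2.08
eef_pos: [0.5778, -0.0312, 0.3436]
tcp_rot: [[-0.003, 0.325, 0.946], [0.001, 0.946, -0.325], [-1.0, -0.0, -0.003]]
wrist_force: [0.9, -0.5, 0.3]
gripper_width: 0.087
```

```bash
python3 - <<'E'
from h import *
W=cam("wrist");cv2.imwrite("pics/w1.png",W["img"])
np.set_printoptions(precision=4,suppress=True)
print(W["s"]["eef_pos"],proj(W,(.579,-.029,.029)),proj(W,W["s"]["eef_pos"]+W["s"]["tcp_rot"][:,0]*.164))
h=cv2.cvtColor(W["img"],cv2.COLOR_BGR2HSV)
m=((h[...,0]<6)|(h[...,0]>172))&(h[...,1]>180)&(h[...,2]>60)
n,l,st,ce=cv2.connectedComponentsWithStats(m.astype(np.uint8))
for i in range(1,n):
  if st[i,4]>300:
    x,y,w,hh,a=st[i];print(st[i],ce[i],atz(W,x+w/2,y+hh/2,.029))
E
```

```text
[ 0.5778 -0.0312  0.3436] [320.0978 186.2117] [317.3768 276.3904]
[ 238   73   46   51 1198] [259.6043  92.6886] [0.5575 0.0563 0.029 ]
[ 286  153   69   65 3072] [319.3623 184.113 ] [ 0.5795 -0.0285  0.029 ]
```

View pics/w1.png

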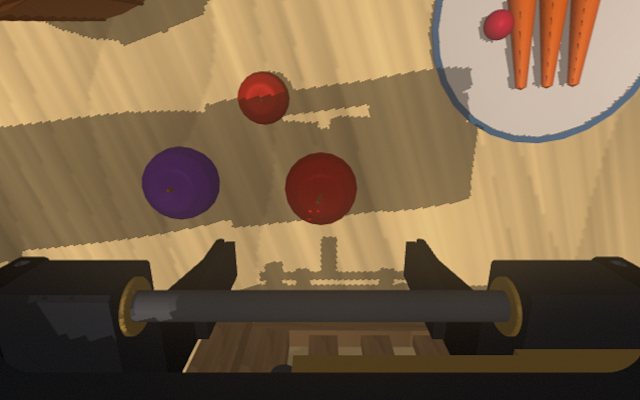

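Request:
servo_tool --steps '[40,2,1,0,0,0,87,80,2,1,0,0,0,87,110,2,1,0,0,0,87,125,2,1,0,0,0,87,135,2,1,0,0,0,87,141,2,1,0,0,0,87,141,2,1,0,0,0,87]'

```text
time_s: 2.72
eef_pos: [0.5805, -0.0301, 0.2045]
tcp_rot: [[0.001, 0.326, 0.946], [-0.0, 0.946, -0.326], [-1.0, 0.0, 0.001]]
wrist_force: [-1.1, -0.1, -0.0]
gripper_width: 0.0867
```

```bash
python3 - <<'E'
from h import *
W=cam("wrist");cv2.imwrite("pics/w2.png",W["img"]);delta((.5795,-.0288,.037),Rdown(-19))
E
```

```text
shift mm [ 4.3  0.7 -1.6] rot [ 0.    0.13 -0.02]
```

View pics/w2.png

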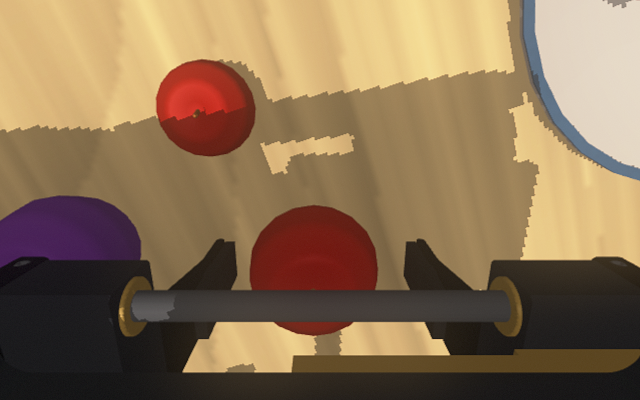

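The apple, centred at pixel (314,270), sits midway between the pads. I close gently.

Request:
servo_tool --steps '[3,1,-1,0,0,0,75,3,1,-1,0,0,0,60,3,1,-1,0,0,0,50,3,1,-1,0,0,0,50,3,1,-1,0,0,0,50,3,1,-1,0,0,0,50,3,1,-1,0,0,0,50]' --squeeze 12

```text
time_s: 3.35
eef_pos: [0.5794, -0.0283, 0.2013]
tcp_rot: [[0.0, 0.325, 0.946], [0.0, 0.946, -0.325], [-1.0, 0.0, 0.0]]
wrist_force: [-2.2, 1.1, 4.9]
gripper_width: 0.0624
```

Request:
servo_tool --steps '[-10,0,0,0,0,0,50,-40,0,0,0,0,0,50,-80,0,0,0,0,0,50,-120,0,0,0,0,0,50,-160,0,0,0,0,0,50,-190,0,0,0,0,0,50,-190,0,0,0,0,0,50]'

```text
time_s: 3.93
eef_pos: [0.5811, -0.0287, 0.3999]
tcp_rot: [[0.014, 0.325, 0.946], [-0.003, 0.946, -0.325], [-1.0, 0.002, 0.014]]
wrist_force: [1.6, -0.2, -0.3]
gripper_width: 0.0625
```

```bash
python3 - <<'E'
from h import *
W=cam("wrist");cv2.imwrite("pics/w3.png",W["img"])
print(W["s"]["wrist_force"],W["s"]["gripper_width"],W["s"]["joint_positions"].round(1))
delta((.4689,.2571,.23),Rdown(15))
delta((.4689,.2571,.20),Rdown(15))
E
```

```text
[ 1.61622617 -0.19569343 -0.32365672] 0.06254472296211484 [-10.6   6.7  94.7   0.   77.8   8.4]
shift mm [   0.6  233.9 -198.4] rot [-33.97   0.55   0.08]
shift mm [  30.6  233.9 -198.7] rot [-33.97   0.55   0.08]
```

View pics/w3.png

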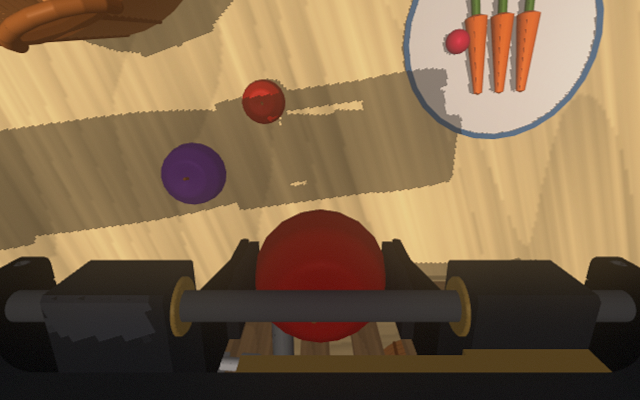

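The apple is held, with the purple and small red ones left on the table. I carry it over the basket.

Request:
servo_tool --steps '[0,234,-198,-34,0,0,50,0,234,-198,-34,0,0,50,0,234,-198,-34,0,0,50,0,234,-198,-34,0,0,50,0,234,-198,-34,0,0,50,0,234,-198,-34,0,0,50,0,234,-198,-34,0,0,50,0,234,-198,-34,0,0,50,0,234,-198,-34,0,0,50,0,234,-198,-34,0,0,50]'

```text
time_s: 4.82
eef_pos: [0.4673, 0.2578, 0.3892]
tcp_rot: [[-0.002, -0.262, 0.965], [-0.001, 0.965, 0.262], [-1.0, -0.001, -0.003]]
wrist_force: [-0.1, -0.4, -2.3]
gripper_width: 0.0625
```

```bash
python3 - <<'E'
from h import *
np.set_printoptions(precision=4,suppress=True)
W=cam("wrist");cv2.imwrite("pics/w4.png",W["img"]);T=cam("top");cv2.imwrite("pics/t4.png",cv2.resize(T["img"][150:330,180:400],None,fx=3,fy=3))
S=cam("scene");cv2.imwrite("pics/s4.png",cv2.resize(S["img"][100:280,200:420],None,fx=3,fy=3))
print(W["s"]["eef_pos"],W["s"]["wrist_force"],W["s"]["gripper_width"])
# draw predicted basket circles
for c,n in((W,"w"),(S,"s")):
    im=c["img"].copy()
    for z,r in((.006,.094),(.13,.122),(.13,.116),(.163,.122)):
        for a in np.linspace(0,2*np.pi,90):
            q=proj(c,(.4689+r*np.cos(a),.2571+r*np.sin(a),z))
            if abs(q).max()<2000: cv2.circle(im,tuple(int(v) for v in q.round()),1,(0,255,0),-1)
    cv2.imwrite(f"pics/{n}4o.png",im)
delta((.4689,.2571,.17),Rdown(15))
E
```

```text
[0.4673 0.2578 0.3892] [-0.0535 -0.4411 -2.3107] 0.06254532042334039
shift mm [56.   0.8  0.7] rot [-0.05 -0.07  0.03]
```

View pics/w4o.png

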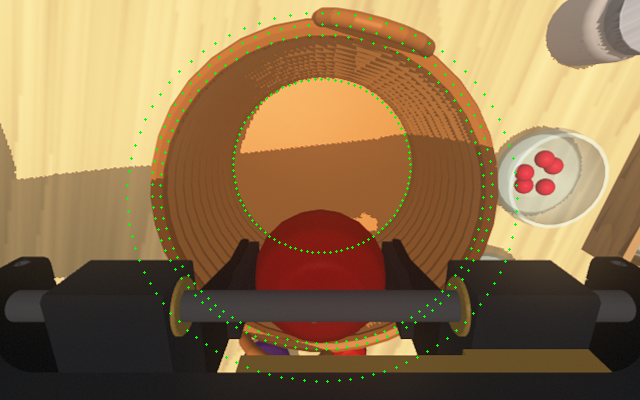

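View pics/s4o.png

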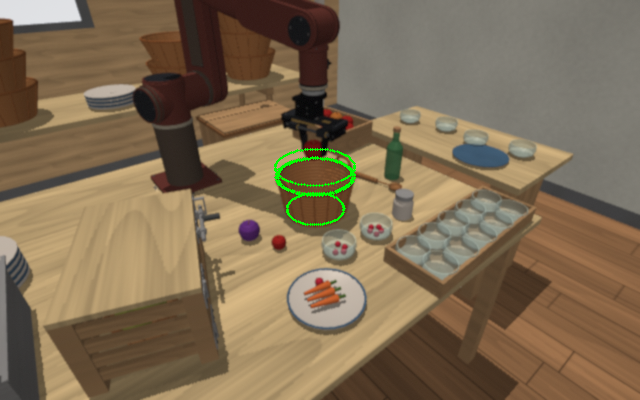

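Request:
servo_tool --steps '[30,0,1,0,0,0,50,60,0,1,0,0,0,50,90,0,1,0,0,0,50,115,0,1,0,0,0,50,135,0,1,0,0,0,50,150,0,1,0,0,0,50,160,0,1,0,0,0,50,165,0,1,0,0,0,50,168,0,1,0,0,0,50,168,0,1,0,0,0,50]'

```text
time_s: 5.8
eef_pos: [0.4695, 0.2571, 0.2228]
tcp_rot: [[0.0, -0.258, 0.966], [0.0, 0.966, 0.258], [-1.0, -0.0, 0.0]]
wrist_force: [-0.1, 0.3, -0.3]
gripper_width: 0.0624
```

```bash
python3 - <<'E'
from h import *
s=read_state();print(s["eef_pos"],s["wrist_force"],s["gripper_width"])
delta((.4689,.2571,.0433),Rdown(15))
E
```

```text
[0.46950977 0.25714535 0.22284057] [-0.08966123  0.31205704 -0.2683204 ] 0.06241907707922033
shift mm [15.5  0.1 -0.6] rot [-0.02  0.01  0.  ]
```

Request:
servo_tool --steps '[3,0,0,0,0,0,50,6,0,0,0,0,0,50,9,0,0,0,0,0,50,11,0,0,0,0,0,50,12,0,0,0,0,0,50,12,0,0,0,0,0,50]'

```text
time_s: 6.3
eef_pos: [0.4689, 0.2576, 0.2105]
tcp_rot: [[-0.0, -0.259, 0.966], [-0.0, 0.966, 0.259], [-1.0, -0.0, -0.0]]
wrist_force: [-0.6, 0.2, -2.1]
gripper_width: 0.0623
```

Request:
servo_tool --steps '[1,0,0,0,0,0,50,2,0,0,0,0,0,50,2,0,0,0,0,0,50,2,0,0,0,0,0,50]'

```text
time_s: 6.63
eef_pos: [0.4691, 0.2576, 0.2087]
tcp_rot: [[-0.0, -0.259, 0.966], [-0.0, 0.966, 0.259], [-1.0, -0.0, -0.0]]
wrist_force: [-1.4, 0.0, -1.2]
gripper_width: 0.0624
```

Request:
servo_tool --steps '[0.5,0,0,0,0,0,50,1,0,0,0,0,0,50,1,0,0,0,0,0,50,1,0,0,0,0,0,50]'

```text
time_s: 6.97
eef_pos: [0.4691, 0.2575, 0.2077]
tcp_rot: [[-0.0, -0.259, 0.966], [-0.0, 0.966, 0.259], [-1.0, 0.0, -0.0]]
wrist_force: [0.9, 0.3, -2.4]
gripper_width: 0.0623
```

```bash
python3 - <<'E'
from h import *
W=cam("wrist");cv2.imwrite("pics/w5.png",W["img"])
for i in range(3):
  s=read_state();print(s["eef_pos"],s["wrist_force"]);read_camera("wrist")
E
```

```text
[0.46910349 0.25754387 0.20775862] [-0.510323    0.27832508 -1.26637808]
[0.46911269 0.25753363 0.20776262] [-0.66427224 -0.37916643 -0.89680141]
[0.46911584 0.25755934 0.20777729] [-0.19908371  1.46052374 -1.61520569]
```

View pics/w5.png

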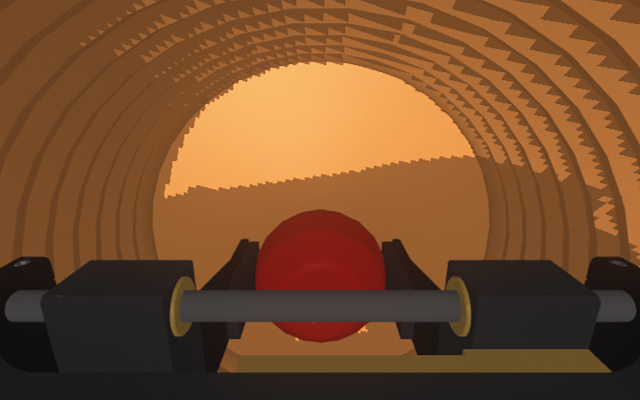

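Request:
servo_tool --steps '[0.5,0,0,0,0,0,50,1,0,0,0,0,0,50,1,0,0,0,0,0,50,1,0,0,0,0,0,50]'

```text
time_s: 7.5
eef_pos: [0.4692, 0.2576, 0.2073]
tcp_rot: [[0.0, -0.259, 0.966], [0.0, 0.966, 0.259], [-1.0, 0.0, 0.0]]
wrist_force: [-2.1, -1.3, 5.2]
gripper_width: 0.0625
```

```bash
python3 - <<'E'
from h import *
f=[]
for i in range(4):
  s=read_state();f.append(s["wrist_force"]);read_camera("wrist")
print(s["eef_pos"],np.mean(f,0),np.std(f,0))
E
```

```text
[0.46921634 0.25760059 0.20729433] [-2.12104227 -1.32325299  5.78838882] [0.09680721 0.27811654 0.36458103]
```

The apple touches the basket floor with about 7 N. I ease off 0.5 mm, then open slowly.

Request:
servo_tool --steps '[-0.5,0,0,0,0,0,50,-0.5,0,0,0,0,0,50,-0.5,0,0,0,0,0,63,-0.5,0,0,0,0,0,66,-0.5,0,0,0,0,0,70,-0.5,0,0,0,0,0,76,-0.5,0,0,0,0,0,80,-0.5,0,0,0,0,0,80,-0.5,0,0,0,0,0,80]'

```text
time_s: 8.45
eef_pos: [0.4691, 0.2575, 0.2071]
tcp_rot: [[-0.0, -0.259, 0.966], [-0.0, 0.966, 0.259], [-1.0, -0.0, -0.0]]
wrist_force: [-0.1, 0.8, -0.3]
gripper_width: 0.0791
```

```bash
python3 - <<'E'
from h import *
W=cam("wrist");cv2.imwrite("pics/w6.png",W["img"]);s=W["s"]
print(s["eef_pos"],s["wrist_force"],s["gripper_width"])
E
```

```text
[0.46908082 0.25752684 0.20714149] [-0.13092279  0.75926513 -0.31695214] 0.0791317458483824
```

View pics/w6.png

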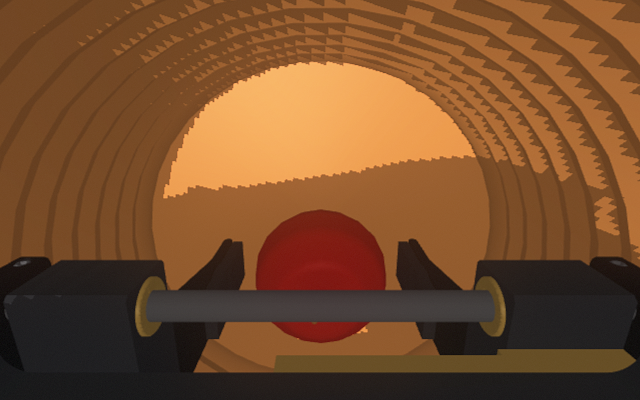

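The apple rests free between the open pads. I retract straight up.

Request:
servo_tool --steps '[-10,0,0,0,0,0,80,-30,0,0,0,0,0,80,-60,0,0,0,0,0,80,-100,0,0,0,0,0,80,-140,0,0,0,0,0,80,-180,0,0,0,0,0,80,-215,0,0,0,0,0,80,-215,0,0,0,0,0,80]'

```text
time_s: 9.17
eef_pos: [0.4705, 0.2582, 0.4325]
tcp_rot: [[0.014, -0.259, 0.966], [0.005, 0.966, 0.259], [-1.0, 0.001, 0.015]]
wrist_force: [1.3, 0.4, 1.8]
gripper_width: 0.0801
```

```bash
python3 - <<'E'
from h import *
np.set_printoptions(precision=4,suppress=True)
W=cam("wrist");cv2.imwrite("pics/w7.png",W["img"])
k=np.array([.527,-.095,.165])
u=np.array([np.cos(np.radians(71)),np.sin(np.radians(71)),0])
p=k+.0*u
print(k,W["s"]["eef_pos"])
delta(p+[0,0,.09],Rdown(-19));delta(p+u*.08+[0,0,.09],Rdown(-19))
E
```

```text
[ 0.527 -0.095  0.165] [0.4705 0.2582 0.4325]
shift mm [   8.8 -355.7  -36.6] rot [34.03  0.57 -0.24]
shift mm [   9.4 -289.4    8.2] rot [34.03  0.57 -0.24]
```

View pics/w7.png

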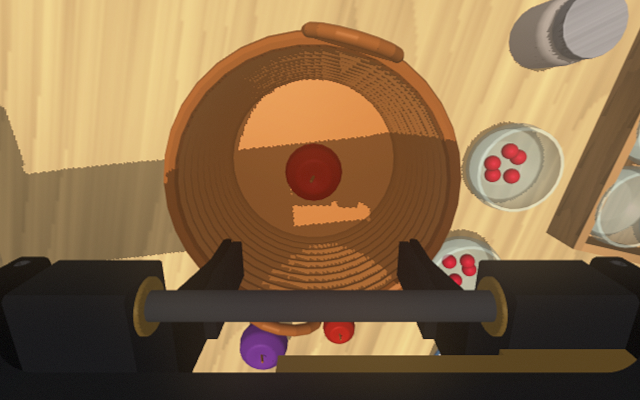

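```bash
python3 - <<'E'
from h import *
k=np.array([.527,-.095,.165])
u=np.array([np.cos(np.radians(71)),np.sin(np.radians(71)),0]);g=np.array([u[1],-u[0],0])
delta(k-u*.05-g*.05+[0,0,.12],Rdown(-19))
delta(k-u*.05+g*.05+[0,0,.12],Rdown(-19))
E
```

```text
shift mm [ -21.9 -369.1 -105.7] rot [34.03  0.57 -0.24]
shift mm [ -21.1 -425.1  -22.8] rot [34.03  0.57 -0.24]
```

Request:
servo_tool --steps '[-22,-369,-106,34,0,0,80,-22,-369,-106,34,0,0,80,-22,-369,-106,34,0,0,80,-22,-369,-106,34,0,0,80,-22,-369,-106,34,0,0,80,-22,-369,-106,34,0,0,80,-22,-369,-106,34,0,0,80,-22,-369,-106,34,0,0,80,-22,-369,-106,34,0,0,80,-22,-369,-106,34,0,0,80,-22,-369,-106,34,0,0,80,-22,-369,-106,34,0,0,80]'

```text
time_s: 10.22
eef_pos: [0.4621, -0.1264, 0.4433]
tcp_rot: [[-0.002, 0.327, 0.945], [0.002, 0.945, -0.327], [-1.0, 0.001, -0.002]]
wrist_force: [0.0, 0.3, 0.1]
gripper_width: 0.08
```

```bash
python3 - <<'E'
from h import *
import pickle
W=cam("wrist");cv2.imwrite("pics/w8.png",W["img"]);pickle.dump(W,open("w8.pkl","wb"))
print(W["s"]["eef_pos"],W["s"]["time_s"],proj(W,(.527,-.095,.165)))
E
```

```text
[ 0.46207772 -0.1263759   0.443302  ] 10.2167 [388.69300737 135.99778635]
```

Request:
servo_tool --steps '[0,0,40,0,0,0,60,0,0,80,0,0,0,60,0,0,100,0,0,0,60,0,0,100,0,0,0,60]'

```text
time_s: 10.6
eef_pos: [0.5597, -0.1575, 0.443]
tcp_rot: [[-0.0, 0.323, 0.947], [0.001, 0.947, -0.323], [-1.0, 0.001, -0.0]]
wrist_force: [0.4, 0.7, -0.5]
gripper_width: 0.0631
```

```bash
python3 - <<'E'
from h import *
import pickle
W=cam("wrist");cv2.imwrite("pics/w9.png",W["img"]);pickle.dump(W,open("w9.pkl","wb"))
print(W["s"]["eef_pos"],W["s"]["time_s"],proj(W,(.527,-.095,.165)))
E
```

```text
[ 0.55972431 -0.15754435  0.44302676] 10.6 [248.87353101 138.87020521]
```

View pics/w8.png

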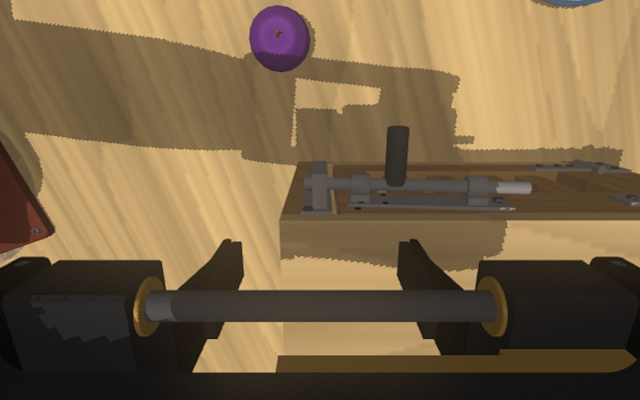

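View pics/w9.png

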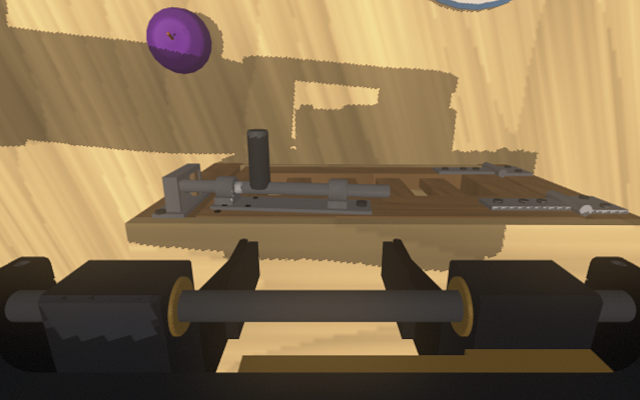

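```bash
python3 - <<'E'
from h import *
a=cv2.imread("pics/w8.png")[110:225,290:550];b=cv2.imread("pics/w9.png")[110:225,130:390]
a=cv2.resize(a,None,fx=3,fy=3,interpolation=cv2.INTER_CUBIC);b=cv2.resize(b,None,fx=3,fy=3,interpolation=cv2.INTER_CUBIC)
cv2.imwrite("pics/k.png",cv2.resize(np.vstack([a,b]),(678,600)))
cv2.imwrite("pics/k.png",np.vstack([a,b])[:600])
cv2.imwrite("pics/ka.png",a);cv2.imwrite("pics/kb.png",b)
E
```

```text
(no output)
```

View pics/ka.png

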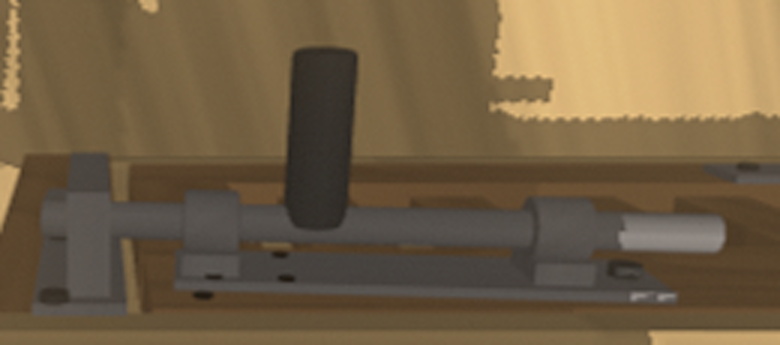

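View pics/kb.png

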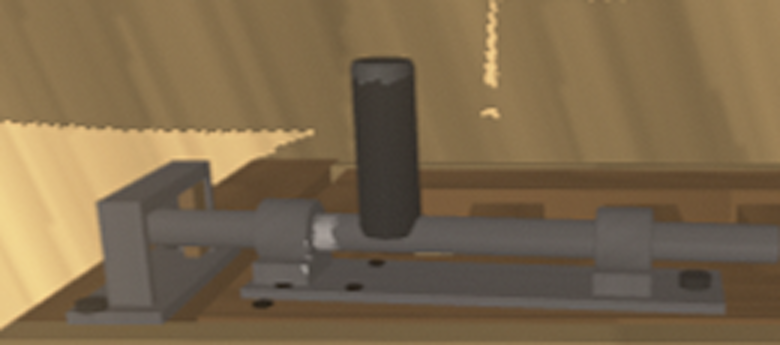

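```bash
python3 - <<'E'
from h import *
import pickle
np.set_printoptions(precision=4,suppress=True)
a=pickle.load(open("w8.pkl","rb"));b=pickle.load(open("w9.pkl","rb"));T,S=pickle.load(open("ts.pkl","rb"))
E,r=tri((a,398,128.3),(b,258,132.7));print("end",E,r)
B,r=tri((a,395.5,184.5),(b,259.3,186.5));print("root",B,r)
print("end w/ scene",tri((a,398,128.3),(b,258,132.7),(S,219.3,215.3)))
# barrel ends/keeper: rod right tip
d=(E-B)[:2];print("axis deg",np.degrees(np.arctan2(d[1],d[0])),np.linalg.norm(E-B))
u=np.r_[d/np.linalg.norm(d),0];k=E-u*.014;print("k",k)
# keeper top corners; gate hinge from wrist: rod direction
for z in(.165,):
  print("rod dir",atz(a,290+40/3,110+215/3,z),atz(a,290+720/3,110+233/3,z))
E
```

```text
end [ 0.535  -0.0925  0.1639] [array([-0.0071,  0.737 ]), array([-0.0462, -0.7341])]
root [ 0.5216 -0.1308  0.1685] [array([-0.0033, -0.376 ]), array([0.0077, 0.3753])]
end w/ scene (array([ 0.5351, -0.0921,  0.164 ]), [array([0.1059, 0.1123]), array([-0.0538, -1.3548]), array([-0.3782,  0.0287])])
axis deg 70.73339135846427 0.04074313281348346
k [ 0.5303 -0.1058  0.1639]
rod dir [ 0.456  -0.1071  0.165 ] [ 0.6188 -0.1682  0.165 ]
```

```bash
python3 - <<'E'
from h import *
delta((.5303,-.1055,.166),Rdown(-19.3))
E
```

```text
shift mm [113.1  39.7 -42.9] rot [ 0.49 -0.12 -0.04]
```

Request:
servo_tool --steps '[0,20,-25,0.4,0,0,45,0,40,-43,0.4,0,0,45,0,40,-43,0.4,0,0,45,30,40,-43,0.4,0,0,45,50,40,-43,0.4,0,0,45,60,40,-43,0.4,0,0,45,60,40,-43,0.4,0,0,45]'

```text
time_s: 11.23
eef_pos: [0.528, -0.1057, 0.3814]
tcp_rot: [[-0.005, 0.33, 0.944], [0.002, 0.944, -0.33], [-1.0, 0.0, -0.005]]
wrist_force: [-0.1, 0.9, -0.4]
gripper_width: 0.0454
```

```bash
python3 - <<'E'
from h import *
W=cam("wrist");cv2.imwrite("pics/w10.png",W["img"]);delta((.5303,-.1055,.166),Rdown(-19.3));print(proj(W,(.5351,-.0923,.164)))
E
```

```text
shift mm [53.3  1.1  1.5] rot [-0.01 -0.16 -0.  ]
[323.64689711 208.71547944]
```

View pics/w10.png

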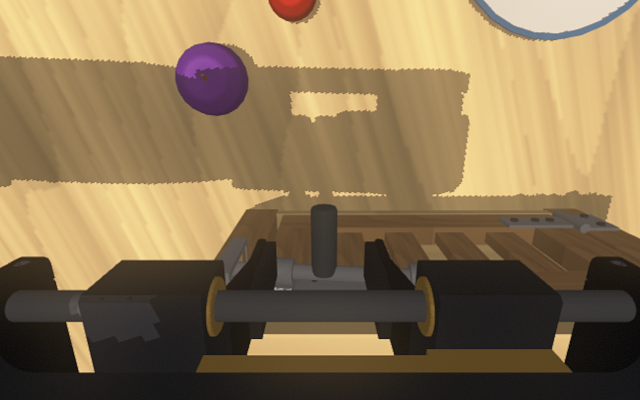

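Knob end seen at (324,208), as predicted, and midway between the fingers. I descend.

Request:
servo_tool --steps '[20,1,1,0,0,0,45,35,1,1,0,0,0,45,45,1,1,0,0,0,45,52,1,1,0,0,0,45,52,1,1,0,0,0,45,52,1,1,0,0,0,45]'

```text
time_s: 11.78
eef_pos: [0.5308, -0.1065, 0.3329]
tcp_rot: [[0.001, 0.332, 0.943], [-0.0, 0.943, -0.332], [-1.0, -0.0, 0.001]]
wrist_force: [-0.8, -0.5, 0.4]
gripper_width: 0.0448
```

```bash
python3 - <<'E'
from h import *
W=cam("wrist");cv2.imwrite("pics/w11.png",W["img"]);delta((.5303,-.1055,.166),Rdown(-19.3));S=cam("scene");cv2.imwrite("pics/s11.png",cv2.resize(S["img"][120:320,100:340],None,fx=3,fy=3,interpolation=cv2.INTER_CUBIC))
E
```

```text
shift mm [ 3.3  0.8 -1. ] rot [-0.07  0.08  0.  ]
```

View pics/w11.png

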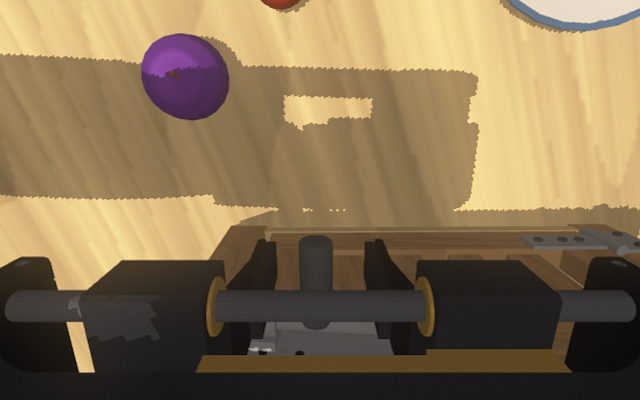

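View pics/s11.png

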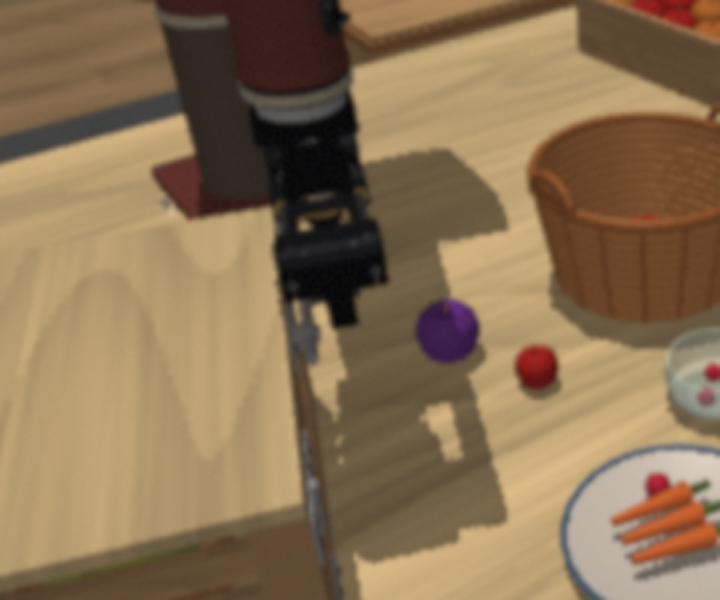

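Request:
servo_tool --steps '[4,1,-1,0,0,0,40,4,1,-1,0,0,0,28,4,1,-1,0,0,0,16,4,1,-1,0,0,0,10,4,1,-1,0,0,0,8,4,1,-1,0,0,0,8,4,1,-1,0,0,0,8]' --squeeze 25

```text
time_s: 12.47
eef_pos: [0.53, -0.1052, 0.3284]
tcp_rot: [[0.0, 0.332, 0.943], [-0.0, 0.943, -0.332], [-1.0, 0.0, 0.0]]
wrist_force: [-0.7, -0.3, 1.5]
gripper_width: 0.0154
```

Request:
servo_tool --steps '[-1,0,0,0,0,0,8,-2,0,0,0,0,0,8,-3,0,0,0,0,0,8,-4,0,0,0,0,0,8,-4,0,0,0,0,0,8,-4,0,0,0,0,0,8]'

```text
time_s: 12.97
eef_pos: [0.5296, -0.105, 0.3316]
tcp_rot: [[-0.002, 0.332, 0.943], [0.001, 0.943, -0.332], [-1.0, 0.0, -0.002]]
wrist_force: [-0.8, -0.1, -6.3]
gripper_width: 0.0151
```

Request:
servo_tool --steps '[-1,0,0,0,0,0,8,-2,0,0,0,0,0,8,-3,0,0,0,0,0,8,-4,0,0,0,0,0,8,-5,0,0,0,0,0,8,-5,0,0,0,0,0,8]'

```text
time_s: 13.47
eef_pos: [0.53, -0.1051, 0.3376]
tcp_rot: [[0.0, 0.332, 0.943], [-0.0, 0.943, -0.332], [-1.0, 0.0, 0.0]]
wrist_force: [-0.8, 1.1, -5.5]
gripper_width: 0.0148
```

```bash
python3 - <<'E'
from h import *
W=cam("wrist");cv2.imwrite("pics/w12.png",W["img"]);print(W["s"]["eef_pos"],W["s"]["wrist_force"],W["s"]["wrist_torque"])
E
```

```text
[ 0.53000567 -0.1051441   0.33755922] [-0.79029014  1.11242    -5.52124002] [0.11661604 0.2657086  0.00033109]
```

View pics/w12.png

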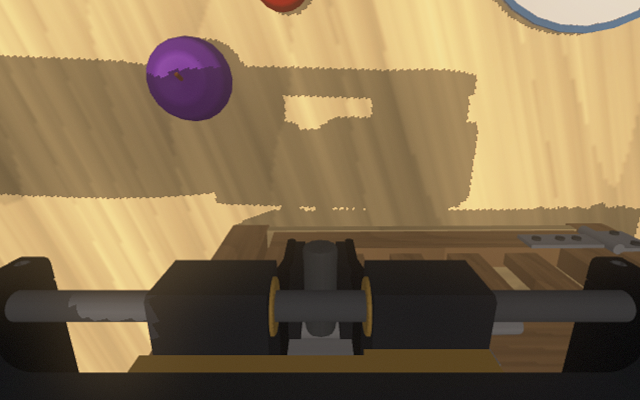

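Request:
servo_tool --steps '[0.5,0,1,0,0,0,8,1,0,3,0,0,0,8,1,0,5,0,0,0,8,1,0,7,0,0,0,8,1,0,8,0,0,0,8,1,0,9,0,0,0,8,1,0,9,0,0,0,8]'

```text
time_s: 14.1
eef_pos: [0.5388, -0.1083, 0.3364]
tcp_rot: [[0.001, 0.332, 0.943], [-0.0, 0.943, -0.332], [-1.0, 0.0, 0.001]]
wrist_force: [1.0, 0.1, -4.0]
gripper_width: 0.0153
```

```bash
python3 - <<'E'
from h import *
W=cam("wrist");cv2.imwrite("pics/w13.png",W["img"]);print(W["s"]["eef_pos"],W["s"]["wrist_force"],W["s"]["wrist_torque"])
E
```

```text
[ 0.53878889 -0.10826304  0.33639515] [ 0.99371644  0.06225889 -4.02571361] [ 0.05571699 -0.07397667 -0.00710004]
```

View pics/w13.png

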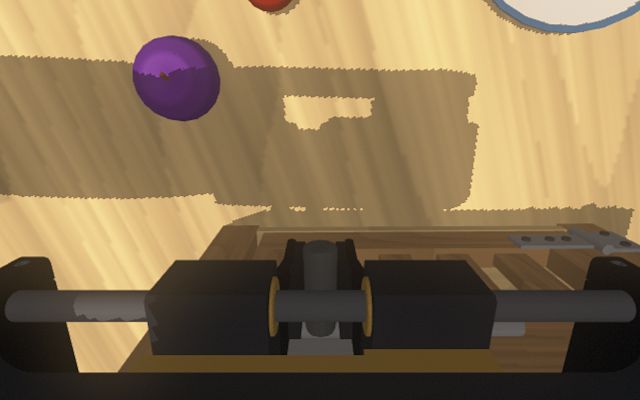

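Drawn 9 mm with only about 1 N of resistance, so it is past the lip. I continue to about 34 mm.

Request:
servo_tool --steps '[0,0,3,0,0,0,8,0,0,6,0,0,0,8,0,0,9,0,0,0,8,0,0,12,0,0,0,8,0,0,15,0,0,0,8,0,0,18,0,0,0,8,0,0,21,0,0,0,8,0,0,24,0,0,0,8,0,0,25,0,0,0,8,0,0,25,0,0,0,8]'

```text
time_s: 14.98
eef_pos: [0.5624, -0.1165, 0.3361]
tcp_rot: [[0.0, 0.332, 0.943], [-0.0, 0.943, -0.332], [-1.0, 0.0, 0.0]]
wrist_force: [0.8, 0.5, -4.2]
gripper_width: 0.0149
```

```bash
python3 - <<'E'
from h import *
W=cam("wrist");cv2.imwrite("pics/w14.png",W["img"]);s=W["s"];print(s["eef_pos"],s["wrist_force"],s["wrist_torque"],s["joint_positions"].round(1))
np.set_printoptions(precision=4,suppress=True)
# arc plan: knob at radius; hinge
g=np.array([.9438,-.3305]);u=np.array([.3305,.9438])
k0=np.array([.5303,-.1055]);H=k0-.044*u+.242*g;print("hinge",H)
kp=s["eef_pos"][:2];v=kp-H
R=s["tcp_rot"];
for th in (.1,.2,.3,.4,.5,.566):
    # opening: free edge (-g) swings to +u : rotation sign
    for sg in (-1,):
        c,si=np.cos(sg*th),np.sin(sg*th);q=np.array([[c,-si],[si,c]])@v+H
        d=R.T@np.r_[q-kp,0]*1000
        print(th,q,d.round(1),"rot x",np.degrees(-sg*th).round(2))
E
```

```text
[ 0.56237088 -0.11653489  0.33611978] [ 0.79537141  0.50358611 -4.21028365] [ 0.06791998 -0.20891644  0.04602786] [-19.6   9.1  99.1   0.   71.8  -0.2]
hinge [ 0.7442 -0.227 ]
0.1 [ 0.5743 -0.0989] [ 0.  20.6  5.4] rot x 5.73
0.2 [ 0.5879 -0.0826] [ 0.  40.5 12.9] rot x 11.46
0.3 [ 0.6031 -0.0677] [ 0.  59.5 22.3] rot x 17.19
0.4 [ 0.6197 -0.0545] [ 0.  77.6 33.5] rot x 22.92
0.5 [ 0.6376 -0.0429] [ 0.  94.4 46.5] rot x 28.65
0.566 [ 0.65   -0.0363] [  0.  104.8  56. ] rot x 32.43
```

View pics/w14.png

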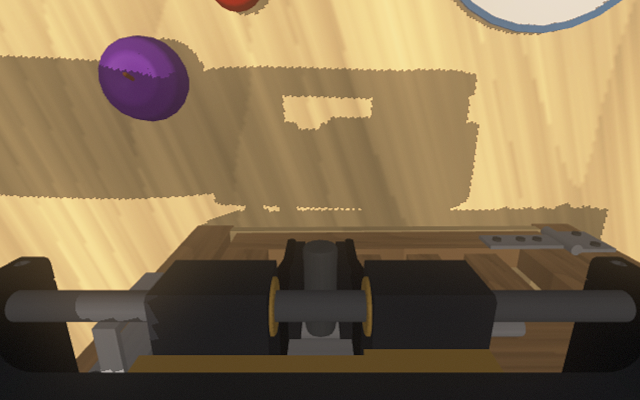

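Bolt drawn about 34 mm, clear of the keeper. I start the swing along the arc.

Request:
servo_tool --steps '[0,5,1.2,1.4,0,0,8,0,10.3,2.5,2.9,0,0,8,0,15.5,4,4.3,0,0,8,0,20.6,5.4,5.7,0,0,8,0,20.6,5.4,5.7,0,0,8,0,20.6,5.4,5.7,0,0,8]'

```text
time_s: 15.53
eef_pos: [0.5739, -0.099, 0.3362]
tcp_rot: [[-0.0, 0.423, 0.906], [-0.001, 0.906, -0.423], [-1.0, -0.001, 0.0]]
wrist_force: [0.6, -1.7, -4.9]
gripper_width: 0.0153
```

```bash
python3 - <<'E'
from h import *
W=cam("wrist");cv2.imwrite("pics/w15.png",W["img"]);s=W["s"];print(s["eef_pos"],s["wrist_force"],s["wrist_torque"])
E
```

```text
[ 0.57392681 -0.09897091  0.33618879] [ 0.64437064 -1.67630604 -4.87762158] [-0.16462047 -0.04525048  0.07896496]
```

View pics/w15.png

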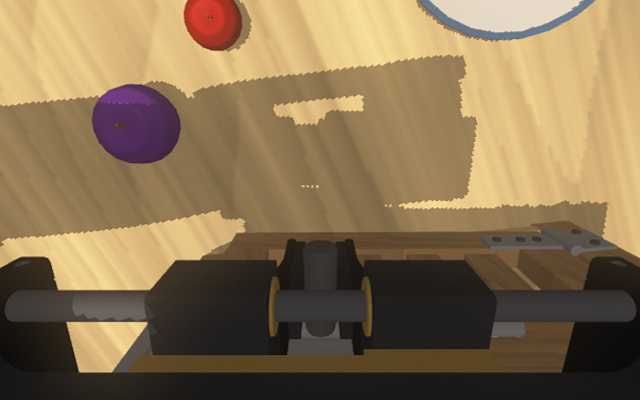

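Request:
servo_tool --steps '[0,12.4,3,3.4,0,0,8,0,24.6,6.8,6.9,0,0,8,0,36.5,11.2,10.3,0,0,8,0,48.2,16.4,13.8,0,0,8,0,59.5,22.3,17.2,0,0,8,0,70.5,28.8,20.6,0,0,8,0,79.3,34.7,23.5,0,0,8,0,85,39,25.4,0,0,8,0,88.8,41.9,26.7,0,0,8,0,88.8,41.9,26.7,0,0,8,0,88.8,41.9,26.7,0,0,8]'

```text
time_s: 16.5
eef_pos: [0.6492, -0.0365, 0.336]
tcp_rot: [[-0.001, 0.785, 0.62], [-0.0, 0.62, -0.785], [-1.0, -0.001, -0.001]]
wrist_force: [-2.5, -0.2, -3.4]
gripper_width: 0.0153
```

```bash
python3 - <<'E'
from h import *
import pickle
np.set_printoptions(precision=4,suppress=True)
W=cam("wrist");cv2.imwrite("pics/w16.png",W["img"]);s=W["s"];print(s["time_s"],s["eef_pos"],s["wrist_force"],s["wrist_torque"],s["gripper_width"])
T=cam("top");S=cam("scene");pickle.dump((W,T,S),open("f.pkl","wb"))
cv2.imwrite("pics/t16.png",cv2.resize(T["img"][100:300,220:460],None,fx=3,fy=3,interpolation=cv2.INTER_CUBIC))
cv2.imwrite("pics/s16.png",cv2.resize(S["img"][120:360,160:420],None,fx=2.5,fy=2.5,interpolation=cv2.INTER_CUBIC))
g=np.array([.9438,-.3305]);u=np.array([.3305,.9438]);H=np.array([.7442,-.227])
d=s["eef_pos"][:2]-H;print("knob from hinge g,u",d@g,d@u,"angle",np.arctan2(d@u,-d@g)-np.arctan2(.044,.208))
E
```

```text
16.5 [ 0.6492 -0.0365  0.336 ] [-2.5145 -0.231  -3.4304] [-0.1243  0.3135 -0.1122] 0.015287838126447177
knob from hinge g,u -0.1525980638380777 0.14844608728992162 angle 0.563141900402379
```

View pics/t16.png

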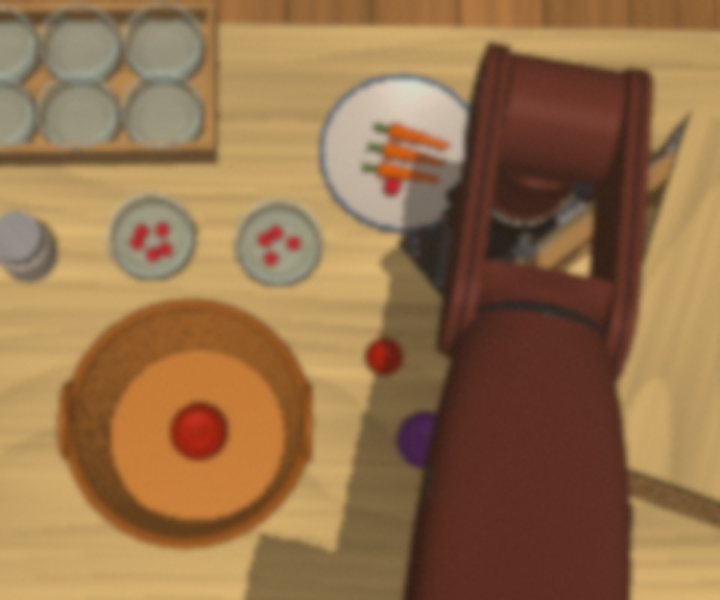

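View pics/s16.png

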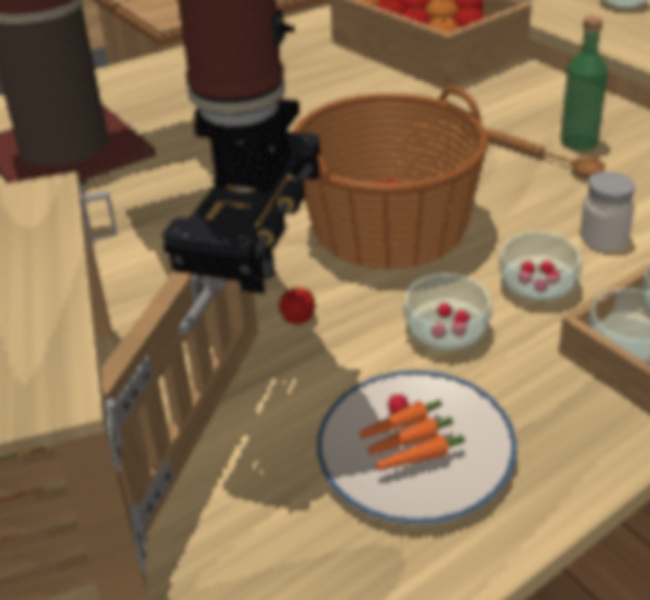

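View pics/w16.png

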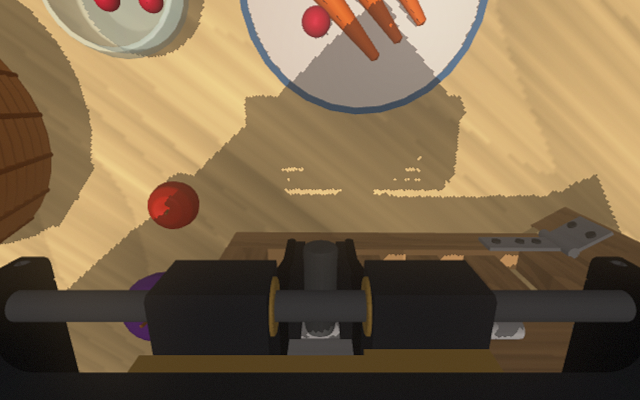

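```bash
python3 - <<'E'
from h import *
import pickle
np.set_printoptions(precision=4,suppress=True)
W,T,S=pickle.load(open("f.pkl","rb"));a=pickle.load(open("w8.pkl","rb"))
cv2.imwrite("pics/e.png",cv2.resize(W["img"][200:380,60:340],None,fx=2.8,fy=2.8))
g=np.array([.9438,-.3305]);u=np.array([.3305,.9438]);H=np.array([.7442,-.227])
for n,c,p in(("free edge",W,(237,234)),("rail right",W,(480,234)),):
    for z in (.018,.190):
        X=atz(c,*p,z)[:2]-H;print(n,z,"g,u",X@g,X@u)
for p in((300,160),(520,162)):
  for z in(.018,.19):
    X=atz(a,*p,z)[:2]-H;print("shut",z,X@g,X@u)
# bystanders before/after in top
T0,_=pickle.load(open("ts.pkl","rb"))
d=cv2.absdiff(T0["img"],T["img"]).max(2)
for n,(x,y,r) in dict(basket=(283,241,46),bowlA=(313,181,16),bowlB=(271,180,16),jar=(228,181,12),spoon=(199,240,20),oil=(165,238,18),plate=(345,150,18),small=(348,218,8)).items():
    q=d[y-r:y+r,x-r:x+r];print(n,q.mean().round(1),(q>40).sum())
E
```

```text
free edge 0.018 g,u -0.2398763243896559 0.15207906971362417
free edge 0.19 g,u -0.16316496497574906 0.18994061398903472
rail right 0.018 g,u -0.05021227051826987 0.031887052378118695
rail right 0.19 g,u -0.08327159784113013 0.13931138419229283
shut 0.018 -0.32258637084568154 0.00671625415868354
shut 0.19 -0.312473655424728 0.03942262109658817
shut 0.018 -0.06345025276599961 0.005576984283519374
shut 0.19 -0.1634877566219399 0.038767617280107115
basket 20.2 406
bowlA 17.4 0
bowlB 17.8 0
jar 16.9 0
spoon 19.2 0
oil 15.7 0
plate 20.7 79
small 29.8 87
```

View pics/e.png

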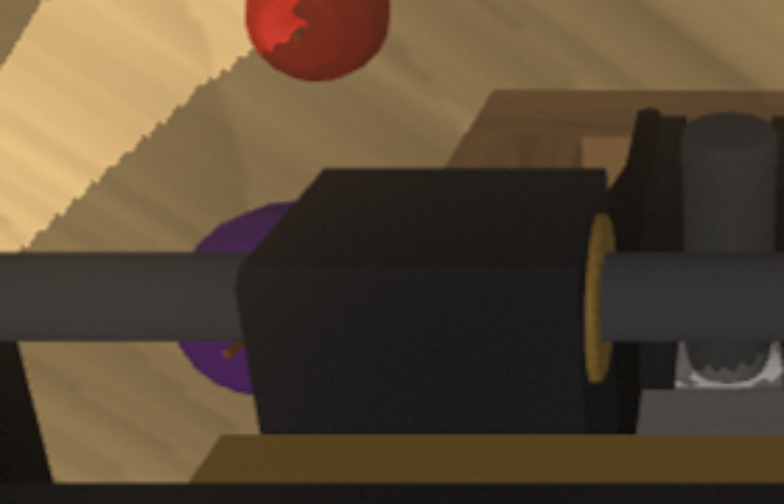

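The gate's bottom edge line gives an angle of 0.565 rad, so the free edge is about 0.15 m out, and the kinematics agree. Nothing else appears to have moved, so I hand in.

```bash
python3 - <<'E'
from h import *
s=read_state();print(s["time_s"],s["eef_pos"],s["wrist_force"],s["gripper_width"]);print(finish_job())
E
```

```text
16.65 [ 0.64909545 -0.03650103  0.33605207] [-1.52755945 -1.81388187 -3.80079085] 0.015356935749010705
the job is handed in; nothing more can be done
None
```

I finished the job as asked and handed it in at 16.65 s, still holding the gate open by the bolt knob.

- **Apple:** I took the larger red apple and lowered it to the middle of the basket floor. It touched down with a peak of about 7 N; I eased off 0.5 mm, let go and backed straight out. The last pictures show it lying at the basket's centre.
- **Bolt:** I gripped the knob, raised it about 8–9 mm, then drew it back about 34 mm. It slid with only 1–2 N of resistance and did not catch on the lip.
- **Gate:** I swung it along its arc to about 0.565 rad, which puts the free edge about 0.15 m out. The arm's position and the gate's bottom edge in the wrist picture agree on this. The hold takes about 2.5 N sideways plus about 4 N downward load at the knob.
- **Other things:** Comparing the top view before and after showed no change at the bowls, jar, spoon or bottle. Some pixels differed at the basket, plate and small red apple. I put this down to the added apple and the arm's shadow; the basket floor centre is still within about 1 pixel.

One estimate disagreed: my first hinge position, taken from the roof corners, was about 1 cm off the one from the knob. I used the knob-based one, and the low forces during the swing support it.

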